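# Check the tilt-release lever of a drawing stand

### The job

Check the red tilt-release lever of the drawing stand without gripping it: with the outside of your fingers on its outer face, press it in towards the grip bar until it stops, hold it there about a second, and let it spring all the way back out. Then press it in to its stop once more and finish while holding it there, so that the gap left to the bar can be looked at. Do not force the lever at its stop, put no finger into the gap, do not touch the bar, and leave everything else on the table where it stands.

Things in the scene. Friction and masses are not known exactly. Their poses are not given: they have to be found in the camera images.
- easel: the drawing stand, fixed: steel feet, a wooden board (280 x 380 mm) sloping up away from the robot from 40 to 145 mm high, and before it a grip bar. Origin on the table below the bar's middle, x towards the board, y along the bar. Posts 16 mm wide, 134 mm high at y = +135 and -135 mm hold the bar; a black perch (50 x 30 x 30 mm) at y = +100 mm carries the lever's pivot, 30 mm in front (-x) of the bar
- grip_bar: the fixed horizontal grip bar with a black rubber sleeve, 22 mm across, 290 mm long along its y axis; origin at its middle, 120 mm above the table. It must not be touched
- lever_blade: the red hand lever, a level blade on the robot's side of the bar. Origin on its upright pivot axis at mid height, 120 mm above the table; x along the blade to the tip, y across it towards the bar, z up. Blade 12 mm thick (y), 22 mm high (z), from x = 5 to 125 mm, ending in a 22 mm ball. It is stopped dead well short of the bar
- press_spot (a point): middle of the lever's outer face, the one turned away from the bar (y = -6 mm on the blade), 100 mm from the pivot: a good spot to press, towards the blade's +y. It swings with the blade; its axes are the blade's
- release_lever (a joint): turn of the lever towards the bar in rad: 0 fully out (where its spring keeps it), 0.30 at its stop. 100 mm from the pivot it takes about 2 N to start and 5 N just before the stop, over 30 mm of travel; at the stop it is rigid
- reach_adjuster (a joint): setting of the lever's reach in rad, stiff, differs from case to case and stays as it is: fully out the blade makes an angle of 0.50 minus this value with the bar, at the stop 0.20 minus this value
- cup: white mug, 80 mm across, 70 mm high, loose; origin under its middle; leave alone
- brush_jar: glass jar with brushes, 72 mm across, about 160 mm high, loose; origin under its middle; leave alone
- spray_can: blue fixative can, 52 mm across, 150 mm high, loose; origin under its middle; leave alone
- ochre_pastel: yellow pastel block, 22 x 60 x 20 mm, loose; origin under its middle; leave alone
- eraser: white eraser, 30 x 45 x 14 mm, loose; origin under its middle; leave alone
- charcoal_tin: open aluminium tin, 70 x 130 x 18 mm, loose; origin under its middle; leave alone
- brush: paint brush lying on the table, 200 mm long along its x, loose; origin under its middle; leave alone

How it is judged (in metres and radians):
On the way, in this order (a step that is already met when the one before it is completed fails the run):
1. the lever is pressed in to its stop by the fingers from outside and held there for at least 0.5 s (value of joint release_lever above 0.26 rad and contact force between lever_blade and the fingers above 1 N and y of the grasp point in the frame of lever_blade below -0.006 m), for 0.5 s.
2. the lever has sprung back out (value of joint release_lever below 0.04 rad), for 0.2 s.
3. the lever is pressed in to its stop a second time (all of step 1), for 0.2 s.
At the end, for the whole second after the job is handed in: the lever is held still within 0.04 rad of its stop by the outside of the fingers (1 to 45 N), with nothing in the gap, and the loose things are within 20 mm of where they stood (all of step 3 and velocity of joint release_lever between -0.1 and 0.1 rad/s and contact force between lever_blade and the fingers below 45 N and distance of each of cup, brush_jar, spray_can, ochre_pastel, eraser, charcoal_tin, brush from where it was at the start of the episode below 0.02 m); the arm keeps its last pose, push and grip.
It fails at once if the lever is forced (over 45 N) (contact force between lever_blade and the fingers above 45 N).
It fails at once if the grip bar is touched (contact force between grip_bar and the fingers above 1 N or contact force between grip_bar and the arm above 1 N).
It fails at once if the lever is pinched, or the fingers reach into the gap between lever and bar (y of the grasp point in the frame of lever_blade between -0.004 and 0.05 m and x of the grasp point in the frame of lever_blade between 0.01 and 0.14 m and z of the grasp point in the frame of lever_blade between -0.05 and 0.028 m).
It fails at once if one of the loose things on the table is pushed, lifted or carried more than 20 mm (distance of any of cup, brush_jar, spray_can, ochre_pastel, eraser, charcoal_tin, brush from where it was at the start of the episode above 0.02 m).
It also fails if it takes over 40 s, if anything falls off the work surface, if the arm or the gripper's body presses on something with over 40 N, if the wrist force passes 120 N, or if a joint passes its speed limit or range.

### The arm

A 6-joint arm with a two-finger parallel gripper is mounted at the origin on the work surface. World frame = base frame: x ahead of the robot, y to its left, z up, the work surface at z = 0. Lengths are in mm, angles in rad, forces in N, time in s.
With the tool pointing down it reaches from about 275 to 750 mm from the base axis. Payload 10.2 kg.
Tool frame: the origin (TCP) lies midway between the tips of the shut fingers; the grasp point (between the pads) lies 19 mm behind it; z points along the fingers, y is the direction in which the jaws open and shut (so a half turn about z gives the same grasp; the last joint's range is limited). The gripper opens to 85 mm and grips with 20 to 120 N. Pads are 22 mm wide; open, the fingers measure 114 mm over their backs; the gripper's body (76 mm by 85 mm) begins 54 mm behind the grasp point. The pads swing forward as they close: fully open they stand 13 mm farther back than shut.
Start: joints at [0.884, 0.313, 1.498, -0, 1.331, -0.223], TCP at [234.872, 469.539, 231.294] pointing down, gripper open.
Joint ranges: [-2.94, 2.94], [-0.97, 2.17], [0.19, 2.56], [-1.23, 4.37], [0.02, 3.11], [-2.88, 2.88]. Speed limits (rad/s): [2.39, 2.39, 3.01, 3.14, 3.14, 3.14].

### API

Orientations are given as a unit quaternion [w, x, y, z].
In Python, from rig import ctrl gives the robot as it stands.
- The arm moves only by the tool carry_out, never from a script. Its argument "plan" is a list of rows, each a list of 3 entries, a list of its own where there are three numbers: the finger opening in mm, from 0 to 85.4, then the shift along the tool's x, y, z in mm, then the turn, a rotation vector about the tool's x, y, z in units of 6 degrees (1.0 is 6 degrees). In form: [[grip, [x, y, z], [ax, ay, az]], ...]. A call has 1 to 20 rows; each row shifts and turns the commanded pose from where the row before left it, along the tool's axes as they then stand; what a row does not reach is not made up. A row lasts 1/12 s, in which the tool goes at most 41.7 mm and 7.16 degrees, less where a joint would pass 70% of its speed; a pose out of reach is approached as far as the arm can. A call with a gripper value outside its range is refused whole. The fingers move at their own pace and stop on an object; "grip_force" is the grip in N (left out, the last holds). Time passes only in rows, so rows that do not move let the fingers close. It gives the time, the measured TCP pose, the force and the opening at its end, in the units of the state.
- ctrl.sense(): the state, without advancing time (a new reading comes with each control period).
- ctrl.capture(name): name is "scene" or "top" or "wrist"; returns a dict with "color" (400x640x3 uint8, blue, green, red), "range_z" (400x640 float32, mm along the optical axis (not along the pixel's ray), 0 where there is no reading), "fx", "fy", "cx", "cy" (pixels), "cam_to_world" (4x4, takes a point from camera to world coordinates); the wrist camera has in their place "tool_from_camera" (4x4, takes a point from camera to tool coordinates, whose origin is the TCP and whose axes are the flange's). Camera axes: x right, y up, looking along -z (the intrinsics and any distortion apply to the point x, -y, -z); pixel columns grow to the right and rows downward; lengths in mm; the calibration is good to about 2 mm. The wrist camera is an equidistant fisheye: a pixel r from the principal point sees the ray r / f radians off the axis. A picture is of the moment at which its call begins: read the wrist's pose just before it.
- ctrl.finish_job(): hands the job in, once; it reports no verdict.
The state is a dict: "time_s": time; "joints": joint angles; "dq": joint speeds; "tau": joint torques, N m; "eef_pos": TCP position; "ee_rot": TCP orientation; "force": force on the tool from outside, world axes, zero at the start; "wrist_torque": the same for the moment, N m; "grip_width": opening from 0.0 (shut) to 1.0 (fully open).
Only numpy, scipy, OpenCV 4.12 (cv2) and the standard library are available. Lean on these libraries where they do the work, as an engineer would, in place of code of your own. Each camera call takes 0.05 s, during which the arm holds its last target.

## Working session

There is one attempt and no reset: what is moved stays moved. The work goes in short steps, Python scripts to look and compute and a tool call to move; the robot and the scene stay as the last step left them, time stands still between calls to the robot, and variables do not carry over. Pictures are saved under pics/ and viewed, and the job is handed in when it is done.

Besides the shell and the picture viewer there is one more tool, called after "Call:" as name(argument=value, ...) on one line, values as JSON. carry_out: Moves the arm, as the interface text tells. Its arguments: {"type":"object","properties":{"plan":{"type":"array"},"grip_force":{"type":"number"}},"required":["plan"]}

```bash
mkdir -p pics; ls; python3 - <<'E'
from rig import ctrl
import cv2,numpy as np,pickle
s=ctrl.sense();print(s)
for n in("scene","top"):
    c=ctrl.capture(n);pickle.dump(c,open(f"{n}.pkl","wb"));cv2.imwrite(f"pics/{n}0.png",c["color"]);print(n,c["cam_to_world"].round(2).tolist(),c["fx"],c["cx"],c["cy"])
E
```

```text
pics
{'time_s': 0.0, 'joints': array([ 8.83603794e-01,  3.13449363e-01,  1.49846465e+00,  5.26095165e-06,
        1.33098521e+00, -2.23429415e-01]), 'dq': array([-7.49411422e-04, -2.90275255e-04, -3.18860122e-04,  1.93205265e-03,
        4.62332268e-05,  8.50768681e-04]), 'tau': array([ 1.60817071e-04, -4.12271583e+01, -2.59741008e+01, -2.17589582e-04,
        4.08734384e-03, -2.65827322e-05]), 'eef_pos': array([234.69348474, 469.32655124, 230.72502248]), 'ee_rot': array([-2.89572153e-04,  2.29809690e-01,  9.73235367e-01, -5.85609791e-04]), 'force': array([-0.73221316,  0.67007714, -0.09919174]), 'wrist_torque': array([-0.00468719, -0.01340172,  0.01296261]), 'grip_width': 1.003415045086267}
scene [[-0.88, -0.34, 0.32, 868.09], [0.47, -0.67, 0.58, 513.82], [0.02, 0.66, 0.75, 762.7], [0.0, 0.0, 0.0, 1.0]] 365.5360455520126 317.6558905467962 201.35519067166908
top [[-0.03, 0.98, -0.18, 369.9], [-1.0, -0.03, -0.01, -2.03], [-0.01, 0.18, 0.98, 1198.84], [0.0, 0.0, 0.0, 1.0]] 382.94889352481647 319.99276395880264 195.21943409591034
```

View pics/scene0.png

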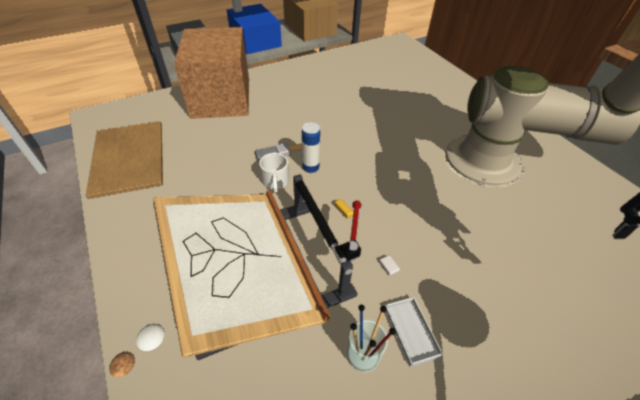

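View pics/top0.png

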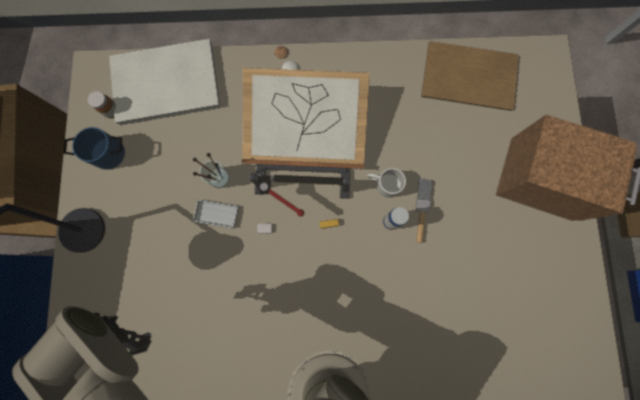

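The top view shows the red lever running from its perch at about (265,187) to its ball at (301,213). The bar runs from (258,180) to (350,181). The eraser is at (264,228) and the pastel at (329,224). In the scene view the ball is at (357,205) and the perch at (348,250). Next I'll measure these.

```bash
cat > h.py <<'E'
import numpy as np,cv2,pickle
def cloud(c):
    h,w=c["range_z"].shape
    u,v=np.meshgrid(np.arange(w),np.arange(h)); d=c["range_z"].astype(float)
    p=np.stack([(u-c["cx"])/c["fx"]*d,-(v-c["cy"])/c["fy"]*d,-d,np.ones_like(d)],-1)
    return (p@np.array(c["cam_to_world"]).T)[...,:3],d>0
E
python3 - <<'E'
from h import *
for n in("scene","top"):
    c=pickle.load(open(n+".pkl","rb"));P,ok=cloud(c);hsv=cv2.cvtColor(c["color"],cv2.COLOR_BGR2HSV)
    m=ok&((hsv[...,0]<8)|(hsv[...,0]>172))&(hsv[...,1]>150)&(hsv[...,2]>50)&(P[...,2]>90)&(P[...,2]<150)
    q=P[m]; print(n,len(q)); q=q[(q[:,0]>300)&(q[:,0]<600)]
    # line fit
    mu=q.mean(0);u,s,vt=np.linalg.svd(q-mu);d=vt[0];t=(q-mu)@d
    print(mu,d,s/np.sqrt(len(q)),mu+d*t.min(),mu+d*t.max(),'z',np.percentile(q[:,2],[5,50,95]))
    # black bar: z 100..140
    b=ok&(c["color"].max(2)<60)&(P[...,2]>112)&(P[...,2]<140)&(P[...,0]>380)&(P[...,0]<600)&(abs(P[...,1])<260)
    q=P[b];print('bar',len(q),q.min(0),q.max(0))
    im=c["color"].copy(); im[b]=(0,255,0); im[m]=(255,0,255)
    y,x=np.where(b|m); cv2.imwrite(f"pics/m_{n}.png",cv2.resize(im[140:320,180:440],None,fx=3,fy=3,interpolation=0))
E
```

```text
scene 207
[548.51617671 107.47677315 130.36350874] [0.59730127 0.80188354 0.01462768] [33.8150442   3.29668473  1.50083844] [516.36149771  64.3087622  129.57605291] [582.24645159 152.76003894 131.18955031] z [127.24971605 130.66589345 132.29982611]
bar 49 [584.3234806  180.25250714 114.78461106] [599.90923761 185.13225181 137.18773907]
top 76
[546.05966162 101.73477232 130.86079729] [-0.59669903 -0.80243037 -0.00746838] [33.39777197  1.93902543  1.87157518] [582.43740926 150.65492777 131.31610675] [517.34210339  63.1159049  130.50136394] z [127.98205496 130.80563686 134.01956949]
bar 57 [579.55550611 -73.70212079 112.39996778] [599.8279801  184.29328202 138.82692837]
```

```bash
python3 - <<'E'
from h import *
a=[cv2.imread(f"pics/m_{n}.png")[:300,:] for n in("scene","top")]
cv2.imwrite("pics/mm.png",np.vstack(a))
E
```

```text
(no output)
```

View pics/mm.png

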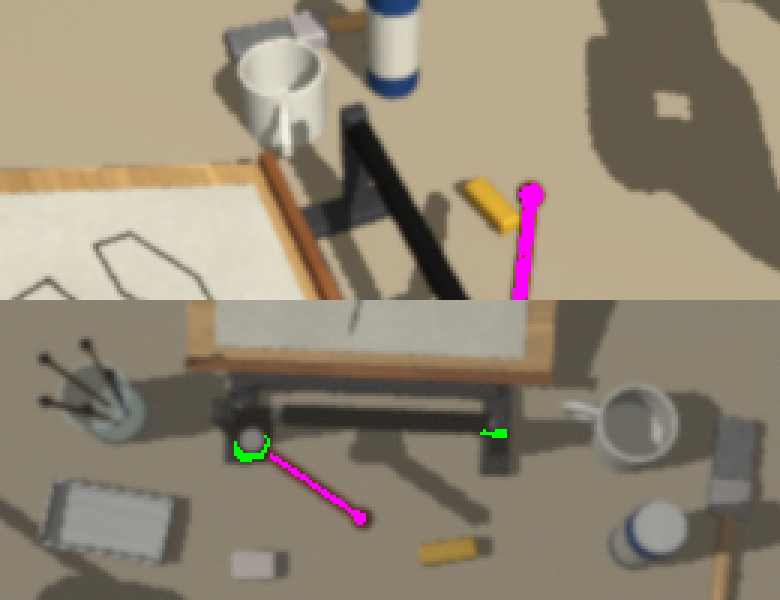

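```bash
python3 - <<'E'
from h import *
for n in("scene","top"):
    c=pickle.load(open(n+".pkl","rb"));P,ok=cloud(c)
    q0=ok&(c["color"].max(2)<50)&(P[...,2]>118)&(P[...,2]<142)&(P[...,0]>590)&(P[...,0]<680)&(P[...,1]>-60)&(P[...,1]<120)
    q=P[q0];print(n,len(q))
    A=np.polyfit(q[:,1],q[:,0],1);print('bar x=',A,'yaw',np.arctan(A[0]), 'y',q[:,1].min(),q[:,1].max(),'x res',np.std(q[:,0]-np.polyval(A,q[:,1])),np.percentile(q[:,2],[5,95]))
    # heights grid
    z=ok&(P[...,2]>8)&(P[...,0]>250)&(P[...,0]<640)&(abs(P[...,1])<330)
    zz=(z).astype(np.uint8);k,l,st,ce=cv2.connectedComponentsWithStats(zz)
    for i in range(1,k):
        if st[i,4]>15:
            q=P[l==i];print(st[i,:5].tolist(),q.min(0).round(),q.max(0).round())
c=pickle.load(open("top.pkl","rb"));P,ok=cloud(c)
for nm,(u,v) in dict(ballc=(301,213),hub=(263.5,187),postL=(258,190),postR=(346,190),barL=(276,179),barR=(340,180),barhi=(300,176),barlo=(300,183)).items(): print(nm,P[int(v),int(u)].round(1))
E
```

```text
scene 505
bar x= [6.81531600e-02 6.14730497e+02] yaw 0.06804793263716973 y -59.98982383399198 119.86226210531925 x res 5.115609076849312 [122.92400728 131.35713735]
[256, 122, 64, 69, 1838] [ 474. -330.    8.] [ 640. -138.  152.]
[285, 174, 76, 128, 2505] [485. -84.   8.] [640. 219. 172.]
[380, 255, 20, 20, 216] [474. 164.   8.] [505. 210.  17.]
[364, 297, 60, 45, 559] [493. 271.   8.] [640. 330. 163.]
top 305
bar x= [7.34198073e-02 6.10383036e+02] yaw 0.07328830996803691 y -56.15812737467648 118.78822927263141 x res 4.1351474494277065 [125.75477881 133.01783759]
[249, 173, 101, 44, 1274] [509. -84.   9.] [640. 217. 174.]
[367, 173, 38, 25, 311] [ 575. -247.    8.] [ 640. -139.   77.]
[207, 175, 20, 13, 123] [620. 303.   8.] [639. 330. 164.]
[415, 179, 15, 64, 586] [ 433. -330.    8.] [ 630. -282.   28.]
[218, 203, 20, 26, 78] [492. 270.   8.] [572. 330.  22.]
[383, 207, 25, 23, 416] [ 473. -231.    9.] [ 524. -181.  156.]
[319, 219, 20, 10, 143] [484. -44.   9.] [511.  15.  26.]
[257, 224, 15, 10, 140] [474. 164.   9.] [503. 208.  19.]
ballc [517.8  63.  125.7]
hub [593.4 168.5 138.8]
postL [585.8 183.3 135.5]
postR [595.3 -71.3  48.5]
barL [617.8 132.8 128.5]
barR [608.3 -50.3 132.7]
barhi [625.3  63.9 125.5]
barlo [632.6  72.2  -2.3]
```

Call:
carry_out(plan=[[0,[-27.8,-14.3,0],[0,0,0]],[0,[-27.8,-14.3,0],[0,0,0]],[0,[-27.8,-14.3,0],[0,0,0]],[0,[-27.8,-14.3,0],[0,0,0]],[0,[-27.8,-14.3,0],[0,0,0]],[0,[-27.8,-14.3,0],[0,0,0]],[0,[-27.8,-14.3,0],[0,0,0]],[0,[-27.8,-14.3,0],[0,0,0]],[0,[-27.8,-14.3,0],[0,0,0]],[0,[-27.8,-14.3,0],[0,0,0]],[0,[-27.8,-14.3,0],[0,0,0]],[0,[-27.8,-14.3,0],[0,0,0]],[0,[-27.8,-14.3,0],[0,0,0]],[0,[-27.8,-14.3,0],[0,0,0]],[0,[0,0,0],[0,0,0.5]],[0,[0,0,0],[0,0,0.5]],[0,[0,0,0],[0,0,0.5]],[0,[0,0,0],[0,0,0]]], grip_force=40)

```text
time_s: 1.6
eef_pos: [493.3, 116.2, 230.9]
ee_rot: [-0.0, 0.307, 0.952, -0.0]
force: [-0.3, -0.5, -0.1]
grip_width: -0.001
```

```bash
python3 - <<'E'
from rig import ctrl
from h import *
s=ctrl.sense();c=ctrl.capture("wrist");pickle.dump((s,c),open("wrist.pkl","wb"));cv2.imwrite("pics/wrist1.png",c["color"])
print(s["joints"],c["tool_from_camera"].round(3).tolist(),c["fx"],c["cx"],c["cy"])
E
```

```text
[-1.74803748e-04  2.73520224e-01  1.55136315e+00 -7.19365980e-06
  1.31758520e+00 -9.47928992e-01] [[-0.001, 0.964, 0.264, 68.034], [1.0, 0.001, -0.0, -0.711], [-0.001, 0.264, -0.964, -142.341], [0.0, 0.0, 0.0, 1.0]] 309.70691628693146 316.2114487607141 193.69965029171345
```

View pics/wrist1.png

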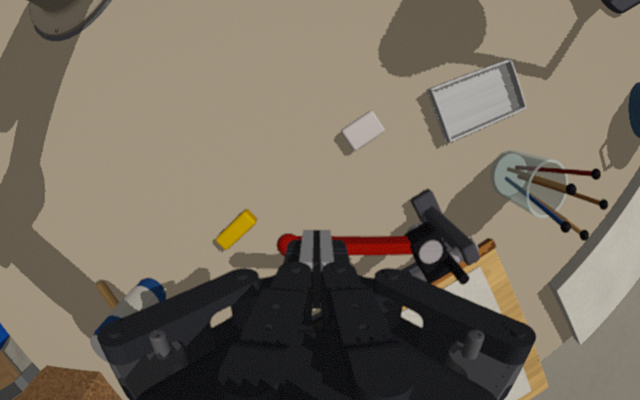

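The wrist view shows the blade running level across the image from its ball at (288,243) to the hub at (431,252), so the tool is nearly aligned with it. I'll measure it in this view too.

```bash
python3 - <<'E'
from h import *
from scipy.spatial.transform import Rotation as Rn
s,c=pickle.load(open("wrist.pkl","rb"))
h,w=c["range_z"].shape;u,v=np.meshgrid(np.arange(w),np.arange(h));d=c["range_z"].astype(float)
X=(u-c["cx"])/c["fx"];Y=(v-c["cy"])/c["fy"];r=np.hypot(X,Y)+1e-9;k=np.tan(r)/r
p=np.stack([X*k*d,-Y*k*d,-d,np.ones_like(d)],-1)@np.array(c["tool_from_camera"]).T
q=s["ee_rot"];R=Rn.from_quat([q[1],q[2],q[3],q[0]])
P=p[...,:3]@R.as_matrix().T+s["eef_pos"]
hsv=cv2.cvtColor(c["color"],cv2.COLOR_BGR2HSV)
m=(d>0)&((hsv[...,0]<8)|(hsv[...,0]>172))&(hsv[...,1]>150)&(u>270)&(u<420)&(v>225)&(v<270)
Q=P[m];print(len(Q),np.percentile(Q[:,2],[5,50,95]))
T=Q[Q[:,2]>126]
for lo,hi in((340,412),):
    b=m&(u>345)&(P[...,2]>127); B=P[b];mu=B.mean(0);vt=np.linalg.svd(B-mu)[2];dd=vt[0]*np.sign(-vt[0][1]);print('blade top',len(B),mu,dd,'psi',np.arctan2(-dd[0],-dd[1]))
n=np.array([-dd[1],dd[0]]);print('width',np.percentile((B-mu)[:,:2]@n,[1,50,99]))
b=m&(u<302);B=P[b];print('ball',B.mean(0),B.min(0),B.max(0))
hb=(d>0)&(hsv[...,1]<40)&(hsv[...,2]>130)&(np.hypot(u-431,v-252)<14);print('hub',hb.sum(),P[hb].mean(0),P[252,431])
print('tool axes',R.as_matrix().round(3).tolist())
E
```

```text
1437 [115.80706971 129.15036604 131.90350451]
blade top 770 [563.61112366 132.13613923 131.03862073] [-0.65346384 -0.73894674  0.16414241] psi 0.7240830930725938
width [-5.9058958   0.02451647  7.35100564]
ball [508.51220091  73.15056207 139.33265597] [477.98856014  58.81357434 115.19270849] [520.85217437 114.21669299 253.04803541]
hub 365 [592.9367413  168.91425984 136.75908443] [593.24021999 168.98869998 137.17339323]
tool axes [[-0.812, 0.584, -0.001], [0.584, 0.812, -0.0], [0.001, -0.001, -1.0]]
```

```bash
python3 - <<'E'
from h import *
from scipy.spatial.transform import Rotation as Rn
s,c=pickle.load(open("wrist.pkl","rb"))
h,w=c["range_z"].shape;u,v=np.meshgrid(np.arange(w),np.arange(h));d=c["range_z"].astype(float)
X=(u-c["cx"])/c["fx"];Y=(v-c["cy"])/c["fy"];r=np.hypot(X,Y)+1e-9;k=np.tan(r)/r
p=np.stack([X*k*d,-Y*k*d,-d,np.ones_like(d)],-1)@np.array(c["tool_from_camera"]).T
q=s["ee_rot"];R=Rn.from_quat([q[1],q[2],q[3],q[0]])
P=p[...,:3]@R.as_matrix().T+s["eef_pos"]
hsv=cv2.cvtColor(c["color"],cv2.COLOR_BGR2HSV)
m=(d>0)&((hsv[...,0]<8)|(hsv[...,0]>172))&(hsv[...,1]>150)&(u>270)&(u<420)&(v>225)&(v<270)&(P[...,2]>105)&(P[...,2]<135)
piv=np.array([593,168.7])
for psi in (.60,.61,.62,.63,.64):
  ax=np.array([-np.sin(psi),-np.cos(psi)]);ay=np.array([np.cos(psi),-np.sin(psi)])
  L=np.stack([(P[m][:,:2]-piv)@ax,(P[m][:,:2]-piv)@ay,P[m][:,2]],1)
  o=[]
  for a in range(10,150,20):
    g=L[(L[:,0]>a)&(L[:,0]<a+20)]
    if len(g)>10:o.append((a,len(g),*np.percentile(g[:,1],[3,50,97]).round(1)))
  print(psi,o,L[:,0].max().round(1))
E
```

```text
0.6 [(10, 257, np.float64(-7.3), np.float64(-5.4), np.float64(2.5)), (30, 380, np.float64(-7.9), np.float64(-5.8), np.float64(2.3)), (50, 403, np.float64(-8.6), np.float64(-6.6), np.float64(1.6)), (70, 144, np.float64(-9.3), np.float64(-8.0), np.float64(0.7)), (110, 117, np.float64(-15.3), np.float64(-12.5), np.float64(-2.4)), (130, 91, np.float64(-13.5), np.float64(-8.0), np.float64(-0.1))] 135.2
0.61 [(10, 257, np.float64(-7.1), np.float64(-5.1), np.float64(2.7)), (30, 379, np.float64(-7.4), np.float64(-5.4), np.float64(2.7)), (50, 403, np.float64(-8.0), np.float64(-5.9), np.float64(2.1)), (70, 145, np.float64(-8.5), np.float64(-7.3), np.float64(1.4)), (110, 117, np.float64(-14.1), np.float64(-11.3), np.float64(-1.1)), (130, 91, np.float64(-12.2), np.float64(-6.7), np.float64(1.2))] 135.3
0.62 [(10, 255, np.float64(-6.9), np.float64(-5.1), np.float64(3.0)), (30, 381, np.float64(-7.0), np.float64(-4.9), np.float64(3.2)), (50, 402, np.float64(-7.3), np.float64(-5.3), np.float64(2.7)), (70, 146, np.float64(-7.7), np.float64(-6.6), np.float64(2.1)), (110, 116, np.float64(-12.8), np.flo
[... 197 characters left out ...]
), np.float64(-4.5), np.float64(3.5)), (50, 403, np.float64(-6.7), np.float64(-4.6), np.float64(3.4)), (70, 146, np.float64(-6.9), np.float64(-5.9), np.float64(2.9)), (110, 115, np.float64(-11.6), np.float64(-8.8), np.float64(1.5)), (130, 93, np.float64(-9.7), np.float64(-4.1), np.float64(3.7))] 135.3
0.64 [(10, 254, np.float64(-6.4), np.float64(-4.5), np.float64(3.4)), (30, 381, np.float64(-6.2), np.float64(-4.1), np.float64(3.9)), (50, 402, np.float64(-6.2), np.float64(-4.0), np.float64(4.1)), (70, 147, np.float64(-6.1), np.float64(-5.1), np.float64(3.6)), (110, 115, np.float64(-10.3), np.float64(-7.5), np.float64(2.8)), (130, 93, np.float64(-8.4), np.float64(-2.8), np.float64(5.1))] 135.3
```

Call:
carry_out(plan=[[0,[0,0,21.8],[0,0,0]],[0,[0,0,21.8],[0,0,0]],[0,[0,0,21.8],[0,0,0]],[0,[0,0,21.8],[0,0,0]],[0,[0,0,21.8],[0,0,0]],[0,[0,0,21.8],[0,0,0]],[0,[-4,0,0],[0,0,0]],[0,[-4,0,0],[0,0,0]],[0,[-4,0,0],[0,0,0]],[0,[-4,0,0],[0,0,0]],[0,[-4,0,0],[0,0,0]],[0,[-4,0,0],[0,0,0]],[0,[0,0,0],[0,0,0]]])

```text
time_s: 2.73
eef_pos: [513.7, 101.9, 101.0]
ee_rot: [0.001, 0.306, 0.952, 0.0]
force: [-0.8, 0.1, 0.3]
grip_width: 0.006
```

```bash
cat > st.py <<'E'
from rig import ctrl
import numpy as np
s=ctrl.sense();p=s["eef_pos"];q=s["ee_rot"]
d=p[:2]-np.array([593,168.7]);
# contact: tool center is 17+? mm off blade centerline
rho=np.hypot(*d);ang=np.arctan2(-d[0],-d[1]);
for off in(15,17,19):print(off,'psi if in contact',round(ang-np.arcsin(off/rho),3),'r',round(np.sqrt(rho**2-off**2),1))
ty=np.array([2*q[1]*q[2],2*q[2]**2-1]);psi=np.arctan2(ty[0],ty[1])
f=s["force"];print(s["time_s"],p.round(1),'tool psi',psi.round(3),'F',f.round(2),'Fpress',(f[0]*np.cos(psi)-f[1]*np.sin(psi)).round(2))
E
python3 st.py
```

```text
15 psi if in contact 0.725 r 102.5
17 psi if in contact 0.706 r 102.2
19 psi if in contact 0.686 r 101.9
2.7333 [513.7 101.9 101. ] tool psi 0.621 F [-0.83  0.09  0.32] Fpress -0.73
```

Call:
carry_out(plan=[[0,[-2,0,0],[0,0,0]],[0,[-2,0,0],[0,0,0]],[0,[-2,0,0],[0,0,0]],[0,[-2,0,0],[0,0,0]],[0,[-2,0,0],[0,0,0]],[0,[-2,0,0],[0,0,0]],[0,[0,0,0],[0,0,0]]])

```text
time_s: 3.32
eef_pos: [522.6, 95.3, 100.3]
ee_rot: [-0.0, 0.306, 0.952, -0.0]
force: [-2.1, -0.1, 0.6]
grip_width: -0.003
```

```bash
python3 st.py
```

```text
15 psi if in contact 0.617 r 100.6
17 psi if in contact 0.597 r 100.3
19 psi if in contact 0.577 r 99.9
3.3167 [522.6  95.3 100.3] tool psi 0.621 F [-2.13 -0.08  0.6 ] Fpress -1.69
```

Call:
carry_out(plan=[[0,[-1.05,-0.18,0],[0,0,-0.1]],[0,[-1.05,-0.18,0],[0,0,-0.1]],[0,[-1.05,-0.18,0],[0,0,-0.1]],[0,[-1.05,-0.18,0],[0,0,-0.1]],[0,[-1.05,-0.18,0],[0,0,-0.1]],[0,[-1.05,-0.18,0],[0,0,-0.1]],[0,[-1.05,-0.18,0],[0,0,-0.1]],[0,[-1.05,-0.18,0],[0,0,-0.1]],[0,[-1.05,-0.18,0],[0,0,-0.1]],[0,[-1.05,-0.18,0],[0,0,-0.1]],[0,[-1.05,-0.18,0],[0,0,-0.1]],[0,[-1.05,-0.18,0],[0,0,-0.1]],[0,[-1.05,-0.18,0],[0,0,-0.1]],[0,[-1.05,-0.18,0],[0,0,-0.1]],[0,[0,0,0],[0,0,0]]])

```text
time_s: 4.57
eef_pos: [534.1, 85.5, 100.5]
ee_rot: [0.0, 0.235, 0.972, 0.0]
force: [-2.5, 2.8, -0.3]
grip_width: 0.0
```

```bash
python3 st.py; python3 - <<'E'
from rig import ctrl
import cv2
cv2.imwrite("pics/w2.png",ctrl.capture("wrist")["color"])
E
```

```text
15 psi if in contact 0.469 r 100.8
17 psi if in contact 0.449 r 100.5
19 psi if in contact 0.429 r 100.1
4.5667 [534.1  85.5 100.5] tool psi 0.474 F [-2.52  2.75 -0.3 ] Fpress -3.5
```

View pics/w2.png

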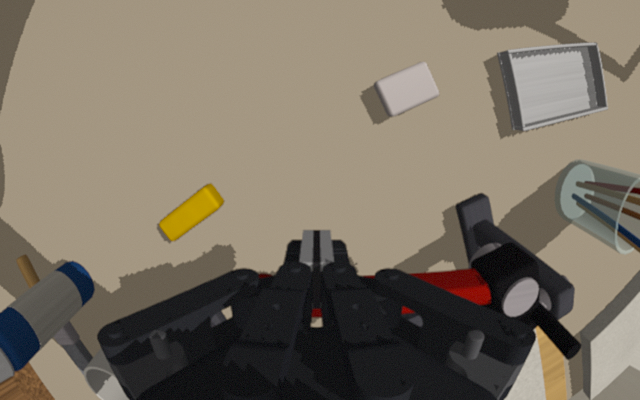

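The lever is moving with the outside of the fingers, with the blade seen behind them at (440,290). The press force is 3.5 N, about half of the travel.

Call:
carry_out(plan=[[0,[-1.05,-0.18,0],[0,0,-0.1]],[0,[-1.05,-0.18,0],[0,0,-0.1]],[0,[-1.05,-0.18,0],[0,0,-0.1]],[0,[-1.05,-0.18,0],[0,0,-0.1]],[0,[-1.05,-0.18,0],[0,0,-0.1]],[0,[-1.05,-0.18,0],[0,0,-0.1]],[0,[-1.05,-0.18,0],[0,0,-0.1]],[0,[-1.05,-0.18,0],[0,0,-0.1]],[0,[-1.05,-0.18,0],[0,0,-0.1]],[0,[-1.05,-0.18,0],[0,0,-0.1]],[0,[0,0,0],[0,0,0]],[0,[0,0,0],[0,0,0]]])

```text
time_s: 5.62
eef_pos: [542.7, 79.8, 100.4]
ee_rot: [-0.0, 0.183, 0.983, 0.0]
force: [-3.5, 4.7, 0.8]
grip_width: -0.002
```

```bash
python3 st.py
```

```text
15 psi if in contact 0.368 r 101.1
17 psi if in contact 0.348 r 100.8
19 psi if in contact 0.328 r 100.4
5.6167 [542.7  79.8 100.4] tool psi 0.369 F [-3.51  4.65  0.76] Fpress -4.96
```

Call:
carry_out(plan=[[0,[-0.5,-0.1,0],[0,0,-0.05]],[0,[-0.5,-0.1,0],[0,0,-0.05]],[0,[-0.5,-0.1,0],[0,0,-0.05]],[0,[-0.5,-0.1,0],[0,0,-0.05]],[0,[0,0,0],[0,0,0]],[0,[0,0,0],[0,0,0]]])

```text
time_s: 6.12
eef_pos: [544.3, 78.7, 100.5]
ee_rot: [-0.0, 0.173, 0.985, 0.0]
force: [-4.0, 4.7, -0.0]
grip_width: 0.003
```

```bash
python3 st.py
```

```text
15 psi if in contact 0.349 r 101.2
17 psi if in contact 0.329 r 100.9
19 psi if in contact 0.309 r 100.5
6.1167 [544.3  78.7 100.5] tool psi 0.348 F [-3.97  4.67 -0.04] Fpress -5.32
```

Call:
carry_out(plan=[[0,[-0.5,-0.1,0],[0,0,-0.05]],[0,[-0.5,-0.1,0],[0,0,-0.05]],[0,[0,0,0],[0,0,0]],[0,[0,0,0],[0,0,0]]])

```text
time_s: 6.45
eef_pos: [545.2, 78.2, 100.4]
ee_rot: [-0.0, 0.168, 0.986, 0.0]
force: [-2.4, 4.1, 0.3]
grip_width: -0.002
```

```bash
python3 st.py
```

```text
15 psi if in contact 0.339 r 101.3
17 psi if in contact 0.319 r 100.9
19 psi if in contact 0.299 r 100.6
6.45 [545.2  78.2 100.4] tool psi 0.337 F [-2.4   4.15  0.31] Fpress -3.64
```

Call:
carry_out(plan=[[0,[-0.5,-0.1,0],[0,0,-0.05]],[0,[-0.5,-0.1,0],[0,0,-0.05]],[0,[0,0,0],[0,0,0]],[0,[0,0,0],[0,0,0]]])

```text
time_s: 6.78
eef_pos: [545.3, 78.0, 100.2]
ee_rot: [-0.001, 0.163, 0.987, 0.0]
force: [-5.9, 5.2, 0.7]
grip_width: 0.002
```

```bash
python3 st.py
```

```text
15 psi if in contact 0.337 r 101.4
17 psi if in contact 0.317 r 101.1
19 psi if in contact 0.297 r 100.7
6.7833 [545.3  78.  100.2] tool psi 0.327 F [-5.91  5.17  0.67] Fpress -7.26
```

Call:
carry_out(plan=[[0,[-0.5,0,0],[0,0,0]],[0,[0,0,0],[0,0,0]],[0,[0,0,0],[0,0,0]]])

```text
time_s: 7.03
eef_pos: [545.4, 77.9, 100.1]
ee_rot: [-0.002, 0.163, 0.987, 0.0]
force: [-8.3, 6.8, 2.4]
grip_width: -0.002
```

```bash
python3 st.py; python3 - <<'E'
from rig import ctrl
import cv2
cv2.imwrite("pics/t3.png",cv2.resize(ctrl.capture("scene")["color"][150:350,240:460],None,fx=3,fy=3))
E
```

```text
15 psi if in contact 0.336 r 101.4
17 psi if in contact 0.316 r 101.1
19 psi if in contact 0.296 r 100.7
7.0333 [545.4  77.9 100.1] tool psi 0.327 F [-8.33  6.75  2.44] Fpress -10.05
```

View pics/t3.png

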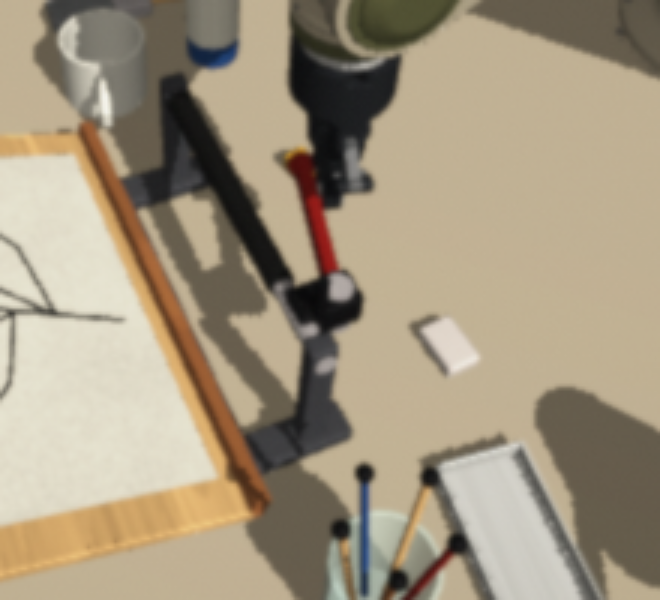

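Force rises 2.8 N for 0.5 mm commanded with almost no motion, so the lever is at its stop. In the scene view the blade (300,160)–(330,270) is pressed by fingers on its outer side, with a clear gap to the bar. I'll hold for a second.

Call:
carry_out(plan=[[0,[0,0,0],[0,0,0]],[0,[0,0,0],[0,0,0]],[0,[0,0,0],[0,0,0]],[0,[0,0,0],[0,0,0]],[0,[0,0,0],[0,0,0]],[0,[0,0,0],[0,0,0]],[0,[0,0,0],[0,0,0]],[0,[0,0,0],[0,0,0]],[0,[0,0,0],[0,0,0]],[0,[0,0,0],[0,0,0]],[0,[0,0,0],[0,0,0]],[0,[0,0,0],[0,0,0]]])

```text
time_s: 8.08
eef_pos: [545.4, 77.9, 100.1]
ee_rot: [-0.002, 0.163, 0.987, 0.0]
force: [-8.9, 6.3, 1.3]
grip_width: 0.0
```

```bash
python3 st.py
```

```text
15 psi if in contact 0.336 r 101.4
17 psi if in contact 0.316 r 101.1
19 psi if in contact 0.296 r 100.7
8.0833 [545.4  77.9 100.1] tool psi 0.327 F [-8.9   6.26  1.33] Fpress -10.44
```

Call:
carry_out(plan=[[0,[2.1,0.36,0],[0,0,0.2]],[0,[2.1,0.36,0],[0,0,0.2]],[0,[2.1,0.36,0],[0,0,0.2]],[0,[2.1,0.36,0],[0,0,0.2]],[0,[2.1,0.36,0],[0,0,0.2]],[0,[2.1,0.36,0],[0,0,0.2]],[0,[2.1,0.36,0],[0,0,0.2]],[0,[2.1,0.36,0],[0,0,0.2]],[0,[2.1,0.36,0],[0,0,0.2]],[0,[2.1,0.36,0],[0,0,0.2]],[0,[2.1,0.36,0],[0,0,0.2]],[0,[2.1,0.36,0],[0,0,0.2]],[0,[2.1,0.36,0],[0,0,0.2]],[0,[2.1,0.36,0],[0,0,0.2]],[0,[3,0,0],[0,0,0]],[0,[3,0,0],[0,0,0]],[0,[3,0,0],[0,0,0]],[0,[3,0,0],[0,0,0]],[0,[0,0,0],[0,0,0]],[0,[0,0,0],[0,0,0]]])

```text
time_s: 9.75
eef_pos: [512.9, 101.9, 100.6]
ee_rot: [0.0, 0.305, 0.952, -0.0]
force: [0.8, 0.4, 0.1]
grip_width: -0.0
```

```bash
python3 st.py; python3 - <<'E'
from rig import ctrl
import cv2
cv2.imwrite("pics/t4.png",cv2.resize(ctrl.capture("scene")["color"][150:350,240:460],None,fx=3,fy=3))
E
```

```text
15 psi if in contact 0.731 r 103.2
17 psi if in contact 0.712 r 102.9
19 psi if in contact 0.692 r 102.5
9.75 [512.9 101.9 100.6] tool psi 0.621 F [0.85 0.36 0.05] Fpress 0.48
```

View pics/t4.png

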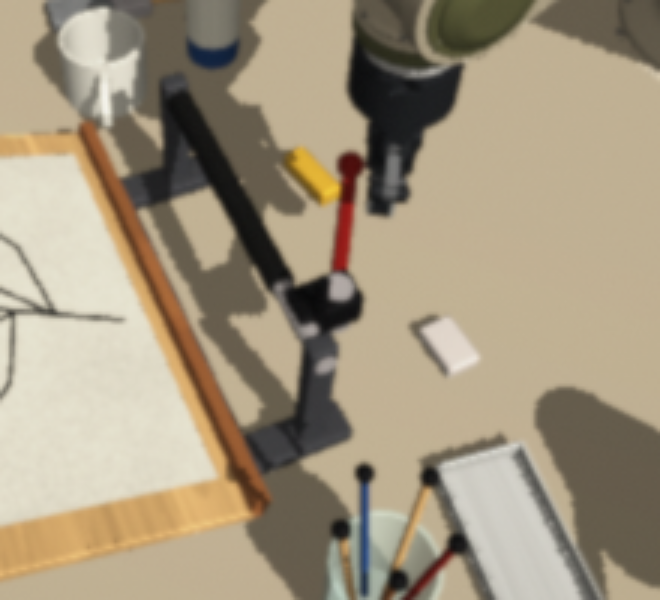

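The lever is back fully out: its ball is at (350,165), the starting pixel, and the fingers are clear. Now I'll press it a second time.

Call:
carry_out(plan=[[0,[-3,0,0],[0,0,0]],[0,[-3,0,0],[0,0,0]],[0,[-3,0,0],[0,0,0]],[0,[-3,0,0],[0,0,0]],[0,[-2.1,-0.36,0],[0,0,-0.2]],[0,[-2.1,-0.36,0],[0,0,-0.2]],[0,[-2.1,-0.36,0],[0,0,-0.2]],[0,[-2.1,-0.36,0],[0,0,-0.2]],[0,[-2.1,-0.36,0],[0,0,-0.2]],[0,[-2.1,-0.36,0],[0,0,-0.2]],[0,[-2.1,-0.36,0],[0,0,-0.2]],[0,[-2.1,-0.36,0],[0,0,-0.2]],[0,[-2.1,-0.36,0],[0,0,-0.2]],[0,[-2.1,-0.36,0],[0,0,-0.2]],[0,[-2.1,-0.36,0],[0,0,-0.2]],[0,[-2.1,-0.36,0],[0,0,-0.2]],[0,[-1,-0.18,0],[0,0,-0.1]],[0,[0,0,0],[0,0,0]],[0,[0,0,0],[0,0,0]]])

```text
time_s: 11.38
eef_pos: [543.4, 78.6, 100.4]
ee_rot: [-0.0, 0.178, 0.984, 0.0]
force: [-3.2, 3.9, 0.7]
grip_width: -0.001
```

```bash
python3 st.py
```

```text
15 psi if in contact 0.357 r 101.7
17 psi if in contact 0.338 r 101.4
19 psi if in contact 0.318 r 101.1
11.3833 [543.4  78.6 100.4] tool psi 0.358 F [-3.24  3.91  0.67] Fpress -4.4
```

Call:
carry_out(plan=[[0,[-1,-0.18,0],[0,0,-0.1]],[0,[-1,-0.18,0],[0,0,-0.1]],[0,[-0.5,0,0],[0,0,-0.1]],[0,[-0.5,0,0],[0,0,0]],[0,[0,0,0],[0,0,0]],[0,[0,0,0],[0,0,0]],[0,[0,0,0],[0,0,0]]])

```text
time_s: 11.97
eef_pos: [545.2, 77.4, 100.1]
ee_rot: [-0.001, 0.162, 0.987, 0.0]
force: [-7.3, 4.6, 1.6]
grip_width: 0.001
```

```bash
python3 st.py
```

```text
15 psi if in contact 0.337 r 101.9
17 psi if in contact 0.317 r 101.6
19 psi if in contact 0.297 r 101.3
11.9667 [545.2  77.4 100.1] tool psi 0.326 F [-7.34  4.63  1.61] Fpress -8.43
```

Same stop angle as before, at 8 N. I'll nudge 0.5 mm for margin, hold, and check.

Call:
carry_out(plan=[[0,[-0.5,0,0],[0,0,0]],[0,[0,0,0],[0,0,0]],[0,[0,0,0],[0,0,0]],[0,[0,0,0],[0,0,0]],[0,[0,0,0],[0,0,0]],[0,[0,0,0],[0,0,0]],[0,[0,0,0],[0,0,0]],[0,[0,0,0],[0,0,0]]])

```text
time_s: 12.63
eef_pos: [545.2, 77.4, 100.0]
ee_rot: [-0.002, 0.162, 0.987, 0.0]
force: [-8.6, 5.1, 1.9]
grip_width: -0.0
```

```bash
python3 st.py; python3 - <<'E'
from rig import ctrl
import cv2
cv2.imwrite("pics/t5.png",ctrl.capture("scene")["color"])
E
```

```text
15 psi if in contact 0.336 r 101.9
17 psi if in contact 0.316 r 101.6
19 psi if in contact 0.297 r 101.2
12.6333 [545.2  77.4 100. ] tool psi 0.326 F [-8.57  5.13  1.87] Fpress -9.77
```

View pics/t5.png

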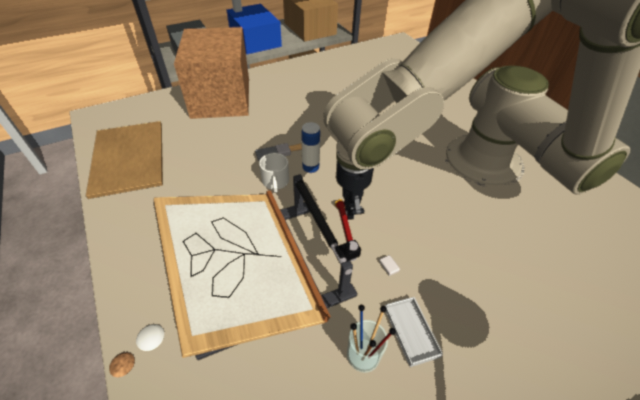

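The lever is in at its stop at (347,225), with the fingers outside it at (355,207). Mug, can, jar, tin and eraser are at the same pixels as at the start. Handing in.

```bash
python3 -c "
from rig import ctrl
print(ctrl.finish_job())"; python3 st.py
```

```text
the job is handed in; nothing more can be done
None
the job is handed in; nothing more can be done
```

I pressed the lever to its stop twice with the outside of the shut fingers. After the first press I held it there for just over a second and let it spring back fully out. The job was handed in while holding the second press, at 12.6 s of the 40 s allowed; no verdict was reported.

- **Presses:** the highest force I read was about 10 N in each press. The fingers stopped at the same position within about 0.5 mm both times, and pushing further raised the force with almost no movement. The lever's angle was inferred from the finger position and force, about 0.3 rad of travel, not read directly.
- **Spring-back:** in the scene camera the lever's ball was back at its starting pixel, and the fingers were clear of it with no force.
- **Surroundings:** the fingers never entered the gap, and the images and forces showed no sign of contact with the bar. The mug, can, jar, tin and eraser looked unmoved in the last picture. The pastel was hidden behind the gripper then, but it looked in place in the picture after the first press. I did not separately check the lying brush, though the arm never went near it.

No checks failed. The force readings were noisy by about 1 N.

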